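# Offer the tasting dish to the customer at the bell

### The arm

A 6-joint arm with a two-finger parallel gripper is mounted at the origin on a cart in front of the work surface, level with it; the furniture and walls round the work are solid. World frame = base frame: x ahead of the robot, y to its left, z up, the work surface at z = 0. Lengths are in m, angles in rad, forces in N, time in s.
With the tool pointing down it reaches from about 0.35 to 0.95 m from the base axis. Payload 17.4 kg.
Tool frame: the origin (TCP) lies midway between the tips of the shut fingers; the grasp point (between the pads) lies 19 mm behind it; y points along the fingers, z is the direction in which the jaws open and shut, and the axes are right-handed (so a half turn about y gives the same grasp; the last joint's range is limited). The gripper opens to 93 mm and grips with 3 to 60 N. Pads are 15 mm wide; open, the fingers measure 128 mm over their backs; the gripper's body (75 mm by 188 mm) begins 65 mm behind the grasp point.
Start: joints at [1.191, 0.116, 1.442, -0, 1.584, -0.038], TCP at [0.226, 0.636, 0.219] pointing down, gripper open.
Joint ranges: [-2.83, 2.83], [-0.83, 2.19], [0.07, 2.5], [-1.14, 4.28], [0.01, 3], [-2.97, 2.97]. Speed limits (rad/s): [1.89, 1.89, 2.22, 3.14, 3.14, 3.14].

### API

Orientations are given as [roll, pitch, yaw] about the fixed x, y, z axes, in that order (R = Rz(yaw) Ry(pitch) Rx(roll)).
In Python, from plant import ctrl gives the robot as it stands. The module is installed in compiled form; this text tells all that it offers.
- The arm moves only by the shell command python3 -m creep 'ROWS' [OPENING] [FORCE]. ROWS is JSON, a list of rows, each an object with "translation": the shift along the world's x, y, z in m, a list of three; "twist": the turn, a rotation vector about the world's x, y, z in degrees, a list of three. A call has 1 to 12 rows; each row shifts and turns the commanded pose from where the row before left it; what a row does not reach is not made up. A row lasts 1/10 s, in which the tool goes at most 50 mm and 8.59 degrees, less where a joint would pass 70% of its speed; a pose out of reach is approached as far as the arm can. A call with a gripper value outside its range is refused whole. OPENING is the closure, from -1 (fully open) to 1 (shut), so that 0 is half open, set as the call begins (- or left out, the last holds). The fingers move at their own pace and stop on an object; FORCE is the grip in N (left out, the last holds). Time passes only in rows, so rows that do not move let the fingers close. It gives the time, the measured TCP pose, the force and the opening at its end, in the units of the state.
- ctrl.get_obs(): the state, without advancing time (a new reading comes with each control period).
- ctrl.grab_frame(name): name is "side" or "top"; returns a dict with "image" (400x640x3 uint8, red, green, blue), "intrinsics" (3x3 intrinsics, pixels), "R" (3x3) and "t" (3): a world point X has camera coordinates R X + t. Camera axes: x right, y down, z forward; pixel columns grow to the right and rows downward; lengths in m; the calibration is good to about 2 mm. A picture is of the moment at which its call begins. There is no depth.
- ctrl.finish_job(): hands the job in, once; it reports no verdict.
Trained networks look in a picture, given as the dict that the camera call returned (one of the last four; its "shot" number tells which), for a name from the list of things; names that differ only in an ending like _2 or _b are one class to them, and where a whole thing is asked for, a point or a joint stands for the part that bears it (a point fixed in the world has none). Each returns a list of dicts, best first, with "score" (0 to 1); they miss things now and then, are a little off and sometimes report something else, mostly with a low value. They report only what shows in the picture. A call takes as long as a camera call. They do not tell look-alikes from the thing itself.
- ctrl.look_for(label, picture): "xy" ([column, row] in pixels, amid what is visible of it).
- ctrl.landmark_of(label, picture): "xy" ([column, row] in pixels: a listed point, or the origin of a listed thing).
The state is a dict: "t": time; "joints": joint angles; "dq": joint speeds; "tau": joint torques, N m; "tcp_pos": TCP position; "tool_rot": TCP orientation; "contact_force": force on the tool from outside, world axes, zero at the start; "ft_torque": the same for the moment, N m; "gripper_width": finger opening in m.
Only numpy, scipy, OpenCV 4.12 (cv2) and the standard library are available. Lean on these libraries where they do the work, as an engineer would, in place of code of your own. Each camera call takes 0.05 s, during which the arm holds its last target.

### The job

A customer is waiting at the counter bell for a taste. Take the tasting dish by the wooden grip of its arched handle, lift it straight up until it is about 8 cm clear of its stand, and only then turn it, staying over the stand, about a quarter turn so that its red tab points straight at the bell. Keep the dish level and the loose sweet ball inside the brass ring in the middle all the while, leave the other things alone, and finish still holding the dish up, level and still, with the ball resting in the middle.

Things in the scene. Friction and masses are not known exactly. Their poses are not given: they have to be found in the camera images.
- dish: Loose white round tasting dish, 140 mm across, rim 22 mm high, fixed brass arched handle (overall height 135 mm), 0.25 kg. Origin: centre of its underside; z up; +x to the red tab on the rim (24 mm wide, out to 104 mm); y along the grip. Inside a hollow cone: 5 degrees within the brass ring (radius 25 mm), 12 outside. Starts centred on the stand, tab towards the robot within 20 degrees
- dish_grip (a point): Centre of the dark wooden grip bar at the top of the arch, 125 mm above the dish's underside, straight above its centre (the dish balances there); axes as the dish. The bar is 64 mm long (along y), 14 mm thick (along x), 20 mm high, with flat sides: pinch it across x from above. Under it 75 mm of free air remain above the ball's top
- dish_middle (a point): Where the ball's centre lies when it rests in the middle of the dish, 24 mm above the dish's underside on its axis
- ball_center (a point): Centre of the loose copper-coloured sweet ball, 32 mm across, about 25 g, resting in the middle of the dish; it rolls back there by itself while the dish is level and moved gently
- stand: Fixed round wooden stand, 104 mm across the foot, 96 mm across its flat top, 30 mm high; origin at the centre of its underside
- bell: Service bell with silver dome, black foot and small knob, 80 mm across, 58 mm high, loose; origin at the centre of its underside. It stands 23 to 31 cm to the left or to the right of the stand
- jar: Bystander: dark red jam jar with red lid, 54 mm across, 70 mm high, loose, on the other side of the stand from the bell; origin at the centre of its underside
- tin: Bystander: dark green round tin, 69 mm across, 42 mm high, loose, behind the stand between two cake stands; origin at the centre of its underside
Mind the look-alikes: they are no part of the job. Of the things that look like the dish, the larger one is meant.

How it is judged:
On the way:
1. the dish is lifted more than 50 mm clear of the stand, the line through its centre and tab still passing more than 170 mm from the bell (not yet turned) (height (world z) of dish above 0.08 m and contact force between dish and stand below 0.05 N and (y of bell in the frame of dish above 0.17 m or y of bell in the frame of dish below -0.17 m)), for 0.2 s.
At the end, for the whole second after the job is handed in: Dish held in the gripper only, over 50 mm above the stand and within 60 mm of its centre; tab line passes within 50 mm of the bell's centre, tab towards it; dish level within 4 degrees and still; ball still, within 12 mm of the dish's middle (height (world z) of dish above 0.08 m and contact force between dish and stand below 0.05 N and contact force between dish and the fingers above 1 N and x of bell in the frame of dish above 0.1 m and y of bell in the frame of dish between -0.05 and 0.05 m and horizontal distance between dish and stand below 0.06 m and angle between dish's own z axis and vertical below 0.07 rad and distance between ball_center and dish_middle below 0.012 m and linear speed of each of ball, dish below 0.03 m/s and angular speed of dish below 0.15 rad/s); the arm keeps its last pose, push and grip.
It fails at once if the ball's centre leaves the brass ring (25 mm from the middle of the dish) (distance between ball_center and dish_middle above 0.025 m).
It fails at once if the dish tilts more than 10 degrees (angle between dish's own z axis and vertical above 0.175 rad).
It fails at once if the robot touches the ball (contact force between ball and the fingers above 0.1 N or contact force between ball and the arm above 0.1 N).
It fails at once if the bell, the jar or the tin is moved by more than 20 mm (distance of any of bell, jar, tin from where it was at the start of the episode above 0.02 m).
It also fails if it takes over 38 s, if anything falls off the work surface, if the arm or the gripper's body presses on something with over 40 N, if the wrist force passes 120 N, or if a joint passes its speed limit or range.

## Working session

There is one attempt and no reset: what is moved stays moved. The work goes in short steps, Python scripts to look and compute and a shell command to move; the robot and the scene stay as the last step left them, time stands still between calls to the robot, and variables do not carry over. Pictures are saved under pics/ and viewed, and the job is handed in when it is done.

```bash
mkdir -p pics
cat > h.py <<'E'
import numpy as np, cv2
from plant import ctrl
def save(f,n): cv2.imwrite('pics/'+n,cv2.cvtColor(f['image'],cv2.COLOR_RGB2BGR))
def P(f): return np.array(f['intrinsics'])@np.c_[np.array(f['R']),np.array(f['t'])]
def tri(f,a,g,b):
    X=cv2.triangulatePoints(P(f),P(g),np.array(a,float).reshape(2,1),np.array(b,float).reshape(2,1))[:,0];return X[:3]/X[3]
def proj(f,X):
    p=P(f)@np.r_[X,1];return p[:2]/p[2]
def onz(f,a,z):
    R=np.array(f['R']);C=-R.T@np.array(f['t']);d=R.T@np.linalg.inv(f['intrinsics'])@np.r_[a,1]
    return C+d*(z-C[2])/d[2]
E
python3 - <<'E'
from h import *
o=ctrl.get_obs();print(o)
s=ctrl.grab_frame('side');t=ctrl.grab_frame('top');save(s,'s0.png');save(t,'t0.png')
for n in ['dish','dish_grip','dish_middle','ball_center','stand','bell','jar','tin']:
  for nm,f in(('s',s),('t',t)):
    print(n,nm,[(np.round(d['xy'],1).tolist(),round(d['score'],2)) for d in ctrl.landmark_of(n,f)[:4]])
E
```

```text
{'t': 0.0, 'joints': array([ 1.19118913e+00,  1.16484775e-01,  1.44227570e+00, -4.28343610e-06,
        1.58400863e+00, -3.77834393e-02]), 'dq': array([ 1.38176770e-03, -4.82470148e-04, -1.60794961e-03,  1.65265224e-03,
        3.98353576e-04,  3.19726920e-05]), 'tau': array([-1.08755859e-03, -7.21281052e+01, -6.22596502e+01,  7.77655444e-02,
        2.42537842e-02, -1.13073422e-04]), 'tcp_pos': array([0.22618448, 0.63575111, 0.21789952]), 'tool_rot': array([-1.57197210e+00,  4.01598090e-05, -3.41823835e-01]), 'contact_force': array([-0.63907342,  0.03878502,  0.39259445]), 'ft_torque': array([-0.01336509, -0.0030887 , -0.01208965]), 'gripper_width': 0.09280664917254673}
dish s [([278.6, 226.6], 0.86), ([382.1, 361.9], 0.83)]
dish t [([445.9, 236.8], 0.89), ([299.6, 236.6], 0.67)]
dish_grip s [([275.6, 193.2], 0.83), ([384.6, 339.2], 0.65)]
dish_grip t [([452.5, 234.5], 0.95), ([292.0, 232.1], 0.89), ([311.9, 173.7], 0.74)]
dish_middle s [([380.7, 357.7], 0.66)]
dish_middle t [([445.6, 237.2], 0.96), ([298.6, 235.4], 0.88)]
ball_center s [([276.7, 221.4], 0.47)]
ball_center t [([294.5, 238.7], 0.5)]
stand s [([275.7, 234.3], 0.62), ([349.0, 219.0], 0.36)]
stand t []
bell s [([223.6, 180.0], 0.83)]
bell t [([205.1, 246.9], 0.77)]
jar s [([332.5, 313.8], 0.97)]
jar t [([395.5, 242.0], 0.76)]
tin s [([351.0, 216.6], 0.67)]
tin t [([312.5, 174.2], 0.64)]
```

View pics/s0.png

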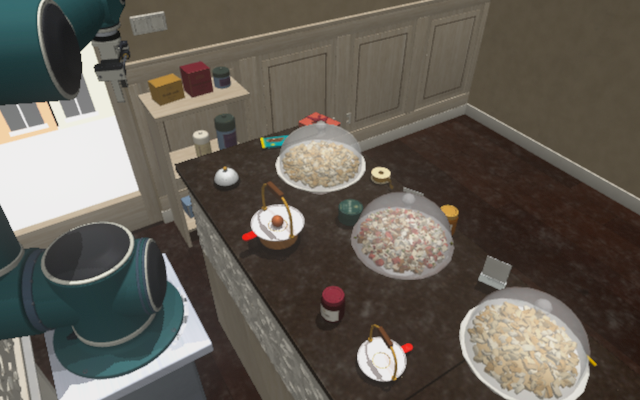

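View pics/t0.png

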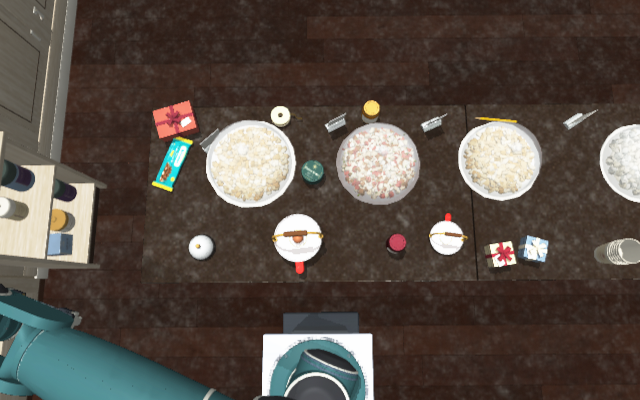

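Run:
```python
from h import *
s=ctrl.grab_frame('side');t=ctrl.grab_frame('top')
for n,a,b in [('dish',[278.6,226.6],[299.6,236.6]),('grip',[275.6,193.2],[292,232.1]),('ball',[276.7,221.4],[294.5,238.7]),('bell',[223.6,180],[205.1,246.9]),('jar',[332.5,313.8],[395.5,242]),('tin',[351,216.6],[312.5,174.2])]:
  X=tri(s,a,t,b);print(n,X.round(4),(proj(s,X)-a).round(1))
for n,f in(('s',s),('t',t)):
  print((-f['R'].T@f['t']).round(3), f['intrinsics'][0][0])
c=t['image'][150:330,180:480];cv2.imwrite('pics/t0c.png',cv2.resize(c[:,40:190,::-1],None,fx=4,fy=3.3333,interpolation=cv2.INTER_CUBIC))
c=s['image'][150:280,200:350];cv2.imwrite('pics/s0c.png',cv2.resize(c[:,:,::-1],None,fx=4,fy=4,interpolation=cv2.INTER_CUBIC))
```

```text
dish [0.4306 0.0517 0.0342] [ 0.4 -0.1]
grip [0.4338 0.0662 0.1361] [-0.4  0.1]
ball [0.4276 0.0647 0.0432] [-1.2  0.2]
bell [0.3997 0.3365 0.0179] [ 1.7 -0.3]
jar [ 4.137e-01 -2.365e-01 -3.000e-04] [ 1.3 -0.3]
tin [0.6332 0.0119 0.002 ] [-1.2  0.3]
[ 0.041 -0.76   0.873] 462.39280049593833
[ 0.282 -0.027  1.397] 460.3197161608081
```

The pictures show the larger dish on its stand at side (277,225) and top (298,238). Its red tab is at side (250,236) and top (300,268). The bell is at top (201,247), the jar at top (397,243), and the small look-alike dish at top (447,237). I'll zoom in next.

View pics/t0c.png

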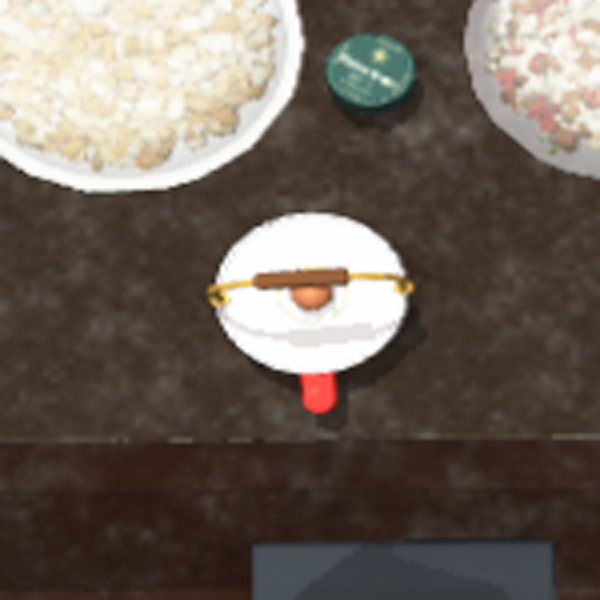

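View pics/s0c.png

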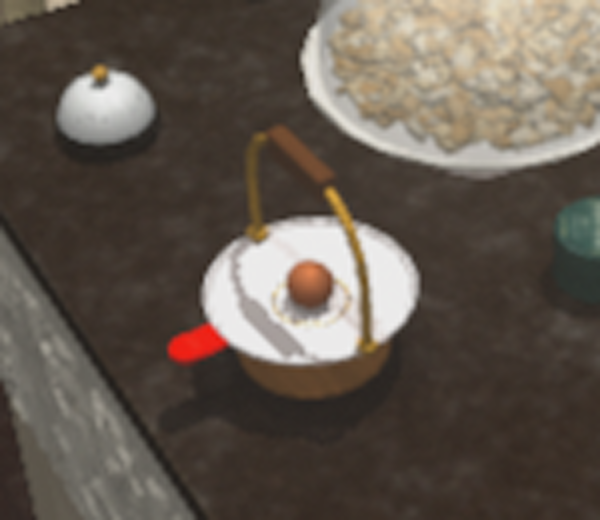

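Run:
```python
from h import *
s=ctrl.grab_frame('side');t=ctrl.grab_frame('top')
for nm,f,box in(('s',s,(180,260,225,310)),('t',t,(210,280,265,335))):
  y0,y1,x0,x1=box;im=f['image'][y0:y1,x0:x1].astype(int);r,g,b=im[...,0],im[...,1],im[...,2]
  red=(r>150)&(g<60)&(b<60);v,u=np.nonzero(red);c=[u.mean()+x0,v.mean()+y0];print(nm,'tab',c,red.sum(),(u.min()+x0,u.max()+x0,v.min()+y0,v.max()+y0),onz(f,c,.047).round(4))
  br=(r>50)&(r<125)&(r-b>25)&(r-g>12)&(g<75);v,u=np.nonzero(br);cv2.imwrite(f'pics/m{nm}.png',cv2.resize((br*255).astype('uint8'),None,fx=6,fy=6,interpolation=0))
  co=(r>130)&(r-b>60)&(g<130)&(g>60)
  k,l,st,ce=cv2.connectedComponentsWithStats(br.astype('uint8'))
  for i in range(1,k):
    if st[i,4]>15:
      m=l==i;vv,uu=np.nonzero(m);d=np.c_[uu,vv]-[uu.mean(),vv.mean()];w,V=np.linalg.eigh(d.T@d);a=V[:,1];e=d@a
      A=ce[i]+[x0,y0];print(nm,'br',A.round(1),st[i,4],e.min(),e.max(),a, onz(f,A+a*e.min(),.155).round(4),onz(f,A,.155).round(4),onz(f,A+a*e.max(),.155).round(4))
  # white disc
  w=(im.min(2)>150);k,l,st,ce=cv2.connectedComponentsWithStats(w.astype('uint8'));i=1+np.argmax(st[1:,4]);cs,_=cv2.findContours((l==i).astype('uint8'),0,1);h=cv2.convexHull(max(cs,key=len));el=cv2.fitEllipse(h);print(nm,'rim',el,onz(f,np.array(el[0])+[x0,y0],.052).round(4))
  for z,q in((.03,None),):
    pass
```

```text
s tab [np.float64(248.35294117647058), np.float64(235.57647058823528)] 85 (np.int64(242), np.int64(255), np.int64(231), np.int64(239)) [0.3426 0.0511 0.047 ]
s br [271.4 189.6] 119 -14.458401320166903 10.423606126667465 [-0.92862236 -0.37102629] [0.4405 0.0267 0.155 ] [0.4225 0.0628 0.155 ] [0.4092 0.0895 0.155 ]
s br [277.6 224.1] 23 -4.899263369042367 4.502993072788293 [-0.98235737  0.18701338] [ 0.3863 -0.0597  0.155 ] [ 0.3756 -0.0566  0.155 ] [ 0.3657 -0.0537  0.155 ]
s br [278.8 243.6] 244 -18.928551259090035 18.373104038039706 [-0.99584115  0.09110654] [ 0.3854 -0.1302  0.155 ] [ 0.3481 -0.1129  0.155 ] [ 0.3122 -0.0963  0.155 ]
s rim ((47.42402267456055, 42.73234176635742), (37.360103607177734, 41.99778747558594), 96.07337951660156) [0.4147 0.0563 0.052 ]
t tab [np.float64(301.125), np.float64(267.1875)] 16 (np.int64(295), np.int64(303), np.int64(262), np.int64(273)) [0.3411 0.046  0.047 ]
t rim ((32.498985290527344, 34.703155517578125), (32.54265213012695, 46.436676025390625), 89.3644790649414) [0.4059 0.0564 0.052 ]
```

```bash
cat > m.py <<'E'
from h import *
def go(tag,show=True):
  s=ctrl.grab_frame('side');t=ctrl.grab_frame('top');save(s,f's{tag}.png');save(t,f't{tag}.png')
  return s,t
E
python3 - <<'E'
from h import *
s=ctrl.grab_frame('side');t=ctrl.grab_frame('top')
X=tri(s,[275.7,188.8],t,[295.5,233.3]);print('grip',X, proj(s,X)-[275.7,188.8])
for b in([283.8,234.3],[295.5,233.3],[307,232.5]): print('grip t',onz(t,b,.163).round(4))
for b in([268.75,183.5],[275.7,188.8],[282.5,194.8]): print('grip s',onz(s,b,.157).round(4))
print('tab tri',tri(s,[248.4,235.6],t,[300,267.5]))
print('tab t',onz(t,[300,267.5],.047),'tab s',onz(s,[248.4,235.6],.047))
print('ball t',onz(t,[297.5,239],.054),'ball s',onz(s,[277,221.3],.054))
# rim: sample projected circle vs ellipse fit
# arch feet s
print('feet s',onz(s,[264.5,208],.052),onz(s,[291.7,236.5],.052)); print('feet t',onz(t,[274.5,238.3],.052),onz(t,[321,236],.052))
# bell: foot; knob top
print('knob',tri(s,[225,168.5],t,[201,245]))
for n in('bell',):
  for nm,f in(('s',s),('t',t)): print(nm,[ (np.round(d['xy'],1),onz(f,d['xy'],0.03).round(3)) for d in ctrl.look_for(n,f)])
def red(f,box):
  y0,y1,x0,x1=box;im=f['image'][y0:y1,x0:x1].astype(int);return im
im=t['image'];im2=im[195:285,245:355,::-1];cv2.imwrite('pics/t0d.png',cv2.resize(im2,None,fx=6,fy=6,interpolation=0))
im2=im[225:270,180:225,::-1];cv2.imwrite('pics/t0b.png',cv2.resize(im2,None,fx=10,fy=10,interpolation=0))
E
```

```text
grip [0.4284424  0.05457828 0.16009499] [-0.74098125  0.13576497]
grip t [0.4239 0.0865 0.163 ]
grip t [0.4263 0.0551 0.163 ]
grip t [0.4283 0.0241 0.163 ]
grip s [0.4273 0.0858 0.157 ]
grip s [0.4319 0.0576 0.157 ]
grip s [0.4349 0.028  0.157 ]
tab tri [0.3409326  0.04880392 0.04948524]
tab t [0.34019211 0.04923678 0.047     ] tab s [0.34268083 0.05096577 0.047     ]
ball t [0.42236242 0.05635145 0.054     ] ball s [0.4265017  0.05287712 0.054     ]
feet s [0.42413868 0.11985429 0.052     ] [ 0.43185771 -0.01506453  0.052     ]
feet t [0.42518414 0.12384532 0.052     ] [ 0.43080208 -0.01236457  0.052     ]
knob [0.40570302 0.33732852 0.05720199]
s [(array([223.8, 178.2]), array([0.394, 0.33 , 0.03 ]))]
t [(array([203.8, 245.4]), array([0.408, 0.336, 0.03 ]))]
```

View pics/t0d.png

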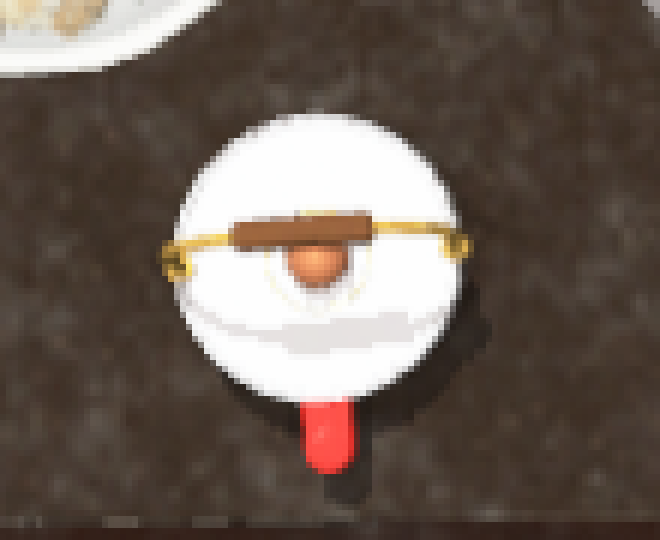

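View pics/t0b.png

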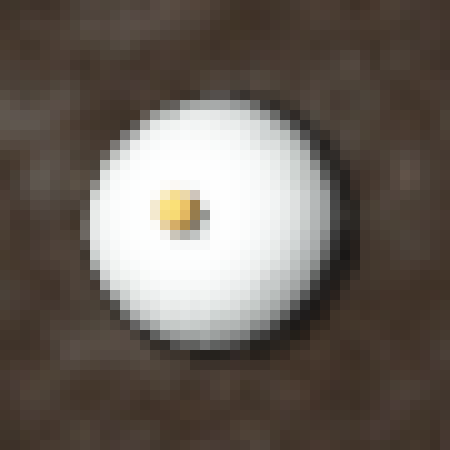

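Measured values:
- **Dish:** centre about (0.427, 0.0555), yaw about 183.5°.
- **Grip:** z about 0.157, which fits 0.155.
- **Bell:** about (0.405, 0.34).
- **Turn needed:** about −89°.

I'll approach at the current height.

```bash
python3 -m creep '[{"translation":[0.0125,-0.036,0],"twist":[0,0,-4.2]},{"translation":[0.0125,-0.036,0],"twist":[0,0,-4.2]},{"translation":[0.0125,-0.036,0],"twist":[0,0,-4.2]},{"translation":[0.0125,-0.036,0],"twist":[0,0,-4.2]},{"translation":[0.0125,-0.036,0],"twist":[0,0,-4.2]},{"translation":[0.0125,-0.036,0],"twist":[0,0,-4.2]},{"translation":[0.0125,-0.036,0],"twist":[0,0,-4.2]},{"translation":[0.0125,-0.036,0],"twist":[0,0,-4.2]},{"translation":[0.0125,-0.036,0],"twist":[0,0,-4.2]},{"translation":[0.0125,-0.036,0],"twist":[0,0,-4.2]},{"translation":[0.0125,-0.036,0],"twist":[0,0,-4.2]},{"translation":[0.0125,-0.036,0],"twist":[0,0,-4.2]}]' -1
```

```text
t: 2.5
tcp_pos: [0.3764, 0.2025, 0.2189]
tool_rot: [-1.57, 0.0, -1.224]
contact_force: [1.6, -0.3, -0.2]
gripper_width: 0.0929
```

```bash
python3 -m creep '[{"translation":[0.0125,-0.036,0],"twist":[0,0,-4.2]},{"translation":[0.0125,-0.036,0],"twist":[0,0,-4.2]},{"translation":[0.0125,-0.036,0],"twist":[0,0,-4.2]},{"translation":[0.0125,-0.036,0],"twist":[0,0,-4.2]},{"translation":[0,0,0],"twist":[0,0,0]},{"translation":[0,0,0],"twist":[0,0,0]},{"translation":[0,0,0],"twist":[0,0,0]},{"translation":[0,0,0],"twist":[0,0,0]}]'
python3 - <<'E'
from h import *
s=ctrl.grab_frame('side');t=ctrl.grab_frame('top')
print(ctrl.get_obs()['joints'].round(3),np.degrees(ctrl.get_obs()['tool_rot']).round(2))
cv2.imwrite('pics/s1.png',cv2.resize(s['image'][100:280,170:370,::-1],None,fx=3,fy=3,interpolation=cv2.INTER_CUBIC));cv2.imwrite('pics/t1.png',cv2.resize(t['image'][190:320,220:380,::-1],None,fx=4,fy=4,interpolation=cv2.INTER_CUBIC))
E
```

```text
t: 3.3
tcp_pos: [0.426, 0.0609, 0.2187]
tool_rot: [-1.571, 0.0, -1.513]
contact_force: [1.0, 0.2, 0.2]
gripper_width: 0.0929
[ 0.082 -0.438  1.931  0.     1.649  0.024] [-89.99   0.   -86.68]
```

View pics/s1.png

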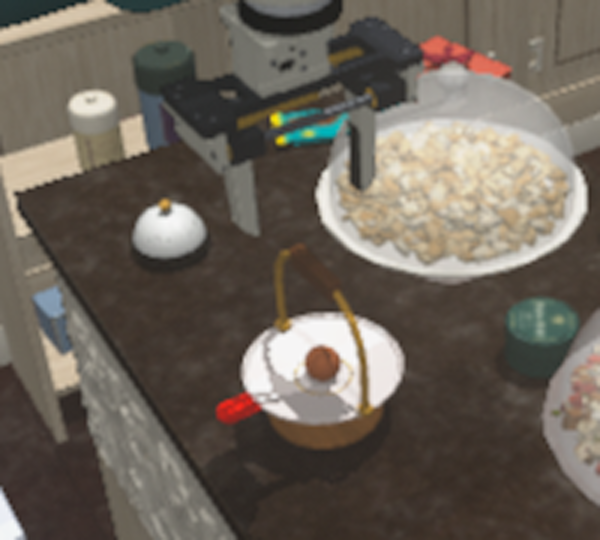

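View pics/t1.png

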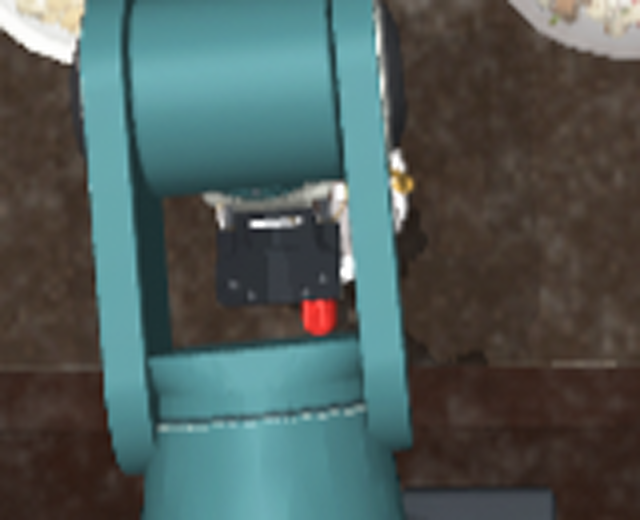

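The jaws open along x over the grip (tips at side crop (245,230) and (360,185)) and are lined up. I'll correct y by about −5.5 mm and descend.

```bash
python3 -m creep '[{"translation":[0.001,-0.0025,-0.006],"twist":[0,0,0.1]},{"translation":[0.001,-0.003,-0.012],"twist":[0,0,0.1]},{"translation":[0,0,-0.016],"twist":[0,0,0]},{"translation":[0,0,-0.016],"twist":[0,0,0]},{"translation":[0,0,-0.016],"twist":[0,0,0]},{"translation":[0,0,-0.010],"twist":[0,0,0]},{"translation":[0,0,-0.006],"twist":[0,0,0]},{"translation":[0,0,0],"twist":[0,0,0]},{"translation":[0,0,0],"twist":[0,0,0]}]' -1
python3 -m creep '[{"translation":[0,0,0]},{"translation":[0,0,0]},{"translation":[0,0,0]},{"translation":[0,0,0]},{"translation":[0,0,0]}]' 0.4 10
python3 - <<'E'
from h import *
s=ctrl.grab_frame('side')
cv2.imwrite('pics/s2.png',cv2.resize(s['image'][120:270,190:340,::-1],None,fx=4,fy=4,interpolation=cv2.INTER_CUBIC))
E
```

```text
t: 4.3
tcp_pos: [0.4285, 0.0545, 0.1371]
tool_rot: [-1.57, 0.0, -1.511]
contact_force: [-0.3, 0.4, 0.7]
gripper_width: 0.0931schema error: expected keys translation, twist
```

View pics/s2.png

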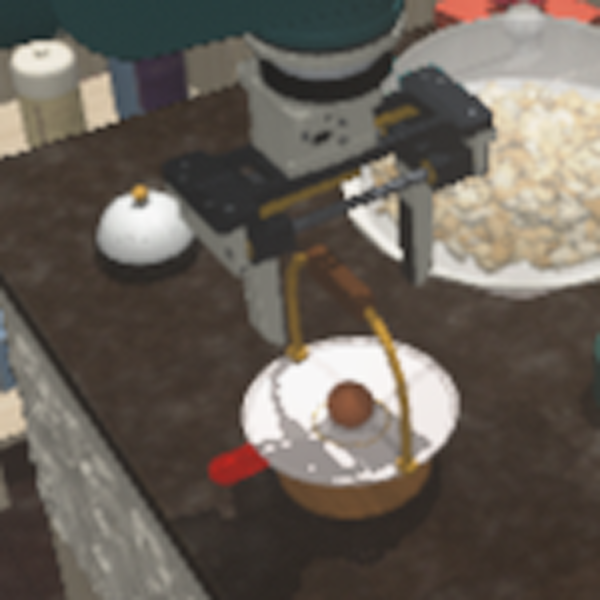

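The fingers straddle the bar (crop about (335,275)), and the ball is resting in the middle. I'll close partway.

```bash
python3 -m creep '[{"translation":[0,0,0],"twist":[0,0,0]},{"translation":[0,0,0],"twist":[0,0,0]},{"translation":[0,0,0],"twist":[0,0,0]},{"translation":[0,0,0],"twist":[0,0,0]},{"translation":[0,0,0],"twist":[0,0,0]},{"translation":[0,0,0],"twist":[0,0,0]}]' 0.5 10
python3 - <<'E'
from h import *
s=ctrl.grab_frame('side')
cv2.imwrite('pics/s3.png',cv2.resize(s['image'][160:235,230:305,::-1],None,fx=8,fy=8,interpolation=cv2.INTER_CUBIC))
o=ctrl.get_obs();print(o['t'],o['tcp_pos'],proj(s,[.427,.0555,.155])-[230,160])
E
```

```text
t: 4.95
tcp_pos: [0.4282, 0.0545, 0.1366]
tool_rot: [-1.571, 0.0, -1.511]
contact_force: [0.3, -0.2, -0.5]
gripper_width: 0.0494
5.0 [0.42827101 0.05446694 0.13669531] [44.38849617 30.54190209]
```

View pics/s3.png

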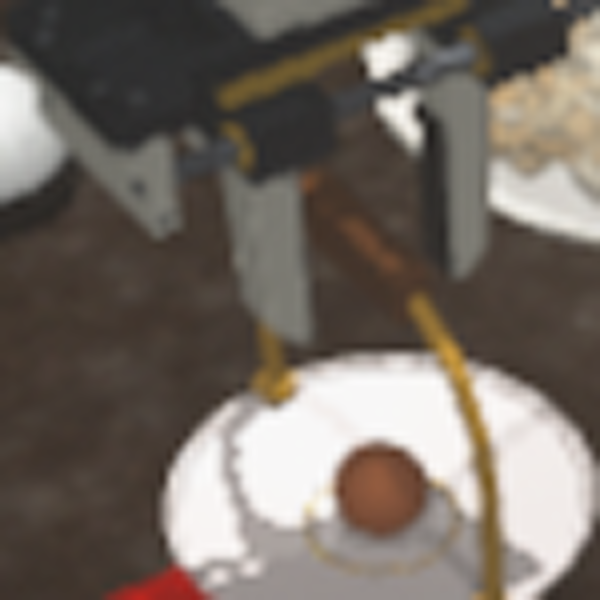

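```bash
python3 -m creep '[{"translation":[0,0,0],"twist":[0,0,0]},{"translation":[0,0,0],"twist":[0,0,0]},{"translation":[0,0,0],"twist":[0,0,0]},{"translation":[0,0,0],"twist":[0,0,0]}]' 0.6
python3 -m creep '[{"translation":[0,0,0],"twist":[0,0,0]},{"translation":[0,0,0],"twist":[0,0,0]},{"translation":[0,0,0],"twist":[0,0,0]},{"translation":[0,0,0],"twist":[0,0,0]},{"translation":[0,0,0],"twist":[0,0,0]},{"translation":[0,0,0],"twist":[0,0,0]}]' 1 8
python3 - <<'E'
from h import *
s=ctrl.grab_frame('side')
cv2.imwrite('pics/s4.png',cv2.resize(s['image'][160:260,220:320,::-1],None,fx=6,fy=6,interpolation=cv2.INTER_CUBIC))
E
```

```text
t: 5.4
tcp_pos: [0.4282, 0.0544, 0.1366]
tool_rot: [-1.571, -0.0, -1.511]
contact_force: [0.8, -0.1, -0.1]
gripper_width: 0.0192
t: 6.0
tcp_pos: [0.4282, 0.0545, 0.1365]
tool_rot: [-1.571, 0.0, -1.511]
contact_force: [-0.2, -0.0, -3.7]
gripper_width: 0.0139
```

View pics/s4.png

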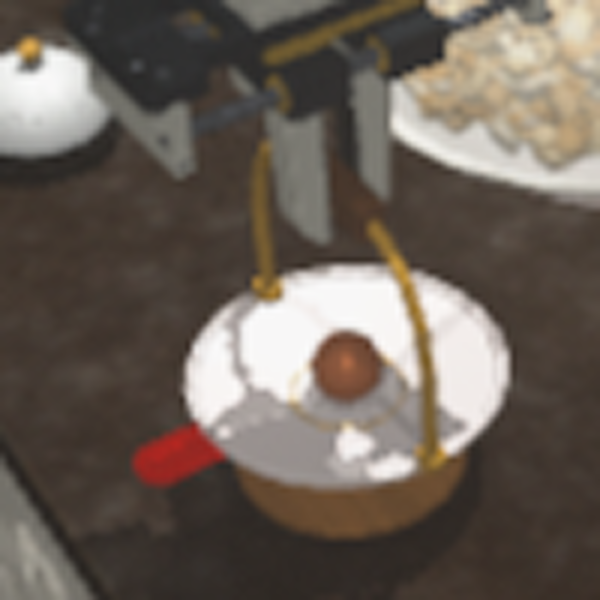

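The width is 13.9 mm, so the bar is gripped, and the ball is still central at crop (347,363). I'll firm the grip and lift.

```bash
python3 -m creep '[{"translation":[0,0,0],"twist":[0,0,0]},{"translation":[0,0,0],"twist":[0,0,0]},{"translation":[0,0,0],"twist":[0,0,0]},{"translation":[0,0,0.001],"twist":[0,0,0]},{"translation":[0,0,0.001],"twist":[0,0,0]},{"translation":[0,0,0.002],"twist":[0,0,0]},{"translation":[0,0,0.003],"twist":[0,0,0]},{"translation":[0,0,0.003],"twist":[0,0,0]},{"translation":[0,0,0.002],"twist":[0,0,0]},{"translation":[0,0,0.001],"twist":[0,0,0]},{"translation":[0,0,0],"twist":[0,0,0]},{"translation":[0,0,0],"twist":[0,0,0]}]' 1 35
python3 - <<'E'
from h import *
s=ctrl.grab_frame('side')
cv2.imwrite('pics/s5.png',cv2.resize(s['image'][150:260,210:320,::-1],None,fx=5,fy=5,interpolation=cv2.INTER_CUBIC))
E
```

```text
t: 7.25
tcp_pos: [0.4282, 0.0545, 0.1496]
tool_rot: [-1.571, -0.0, -1.511]
contact_force: [0.0, 0.5, -3.8]
gripper_width: 0.0138
```

View pics/s5.png

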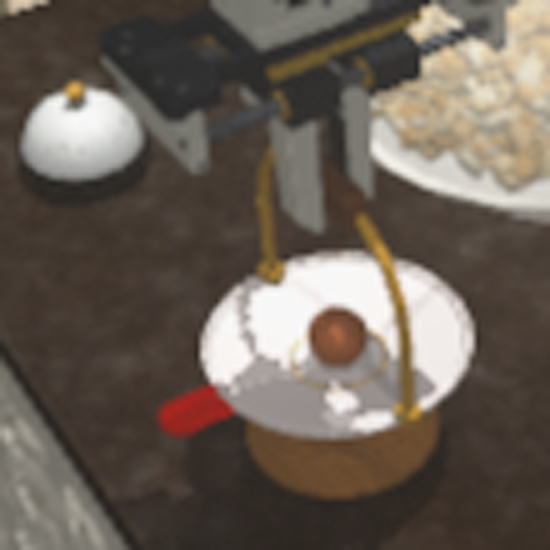

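The dish is clear of the stand by about 13 mm, level, with the ball central at crop (337,337). I'll lift the rest.

```bash
python3 -m creep '[{"translation":[0,0,0.002],"twist":[0,0,0]},{"translation":[0,0,0.004],"twist":[0,0,0]},{"translation":[0,0,0.006],"twist":[0,0,0]},{"translation":[0,0,0.008],"twist":[0,0,0]},{"translation":[0,0,0.009],"twist":[0,0,0]},{"translation":[0,0,0.010],"twist":[0,0,0]},{"translation":[0,0,0.010],"twist":[0,0,0]},{"translation":[0,0,0.008],"twist":[0,0,0]},{"translation":[0,0,0.006],"twist":[0,0,0]},{"translation":[0,0,0.004],"twist":[0,0,0]},{"translation":[0,0,0.002],"twist":[0,0,0]},{"translation":[0,0,0],"twist":[0,0,0]}]'
python3 -m creep '[{"translation":[0,0,0],"twist":[0,0,0]},{"translation":[0,0,0],"twist":[0,0,0]},{"translation":[0,0,0],"twist":[0,0,0]},{"translation":[0,0,0],"twist":[0,0,0]}]'
python3 - <<'E'
from h import *
s=ctrl.grab_frame('side')
print(ctrl.get_obs()['joints'].round(3))
cv2.imwrite('pics/s6.png',cv2.resize(s['image'][110:260,190:340,::-1],None,fx=4,fy=4,interpolation=cv2.INTER_CUBIC))
E
```

```text
t: 8.5
tcp_pos: [0.4283, 0.0544, 0.2187]
tool_rot: [-1.571, -0.0, -1.511]
contact_force: [-0.2, 0.3, -3.4]
gripper_width: 0.014
t: 8.9
tcp_pos: [0.4282, 0.0545, 0.2185]
tool_rot: [-1.571, 0.0, -1.511]
contact_force: [-0.4, -0.1, -3.2]
gripper_width: 0.0136
[ 0.067 -0.435  1.929 -0.     1.648  0.008]
```

View pics/s6.png

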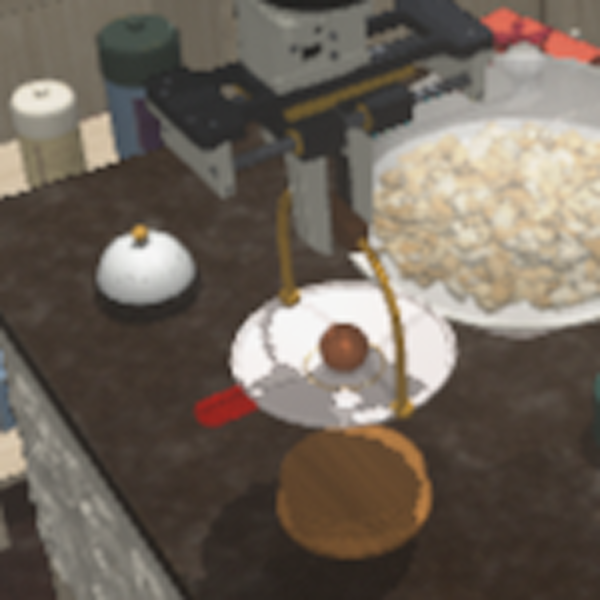

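The dish is up 82 mm and level, with the ball central at crop (343,348). Now the quarter turn: −89° with a gentle ramp.

```bash
python3 -m creep '[{"translation":[0,0,0],"twist":[0,0,-0.5]},{"translation":[0,0,0],"twist":[0,0,-1]},{"translation":[0,0,0],"twist":[0,0,-1.5]},{"translation":[0,0,0],"twist":[0,0,-2]},{"translation":[0,0,0],"twist":[0,0,-2]},{"translation":[0,0,0],"twist":[0,0,-2]},{"translation":[0,0,0],"twist":[0,0,-2]},{"translation":[0,0,0],"twist":[0,0,-2]},{"translation":[0,0,0],"twist":[0,0,-2]},{"translation":[0,0,0],"twist":[0,0,-2]},{"translation":[0,0,0],"twist":[0,0,-2]},{"translation":[0,0,0],"twist":[0,0,-1]}]'
python3 - <<'E'
from h import *
s=ctrl.grab_frame('side')
cv2.imwrite('pics/s7.png',cv2.resize(s['image'][110:260,190:340,::-1],None,fx=4,fy=4,interpolation=cv2.INTER_CUBIC))
E
```

```text
t: 10.15
tcp_pos: [0.4282, 0.0544, 0.2186]
tool_rot: [-1.571, -0.0, -1.863]
contact_force: [-0.0, 0.0, -3.0]
gripper_width: 0.0135
```

View pics/s7.png

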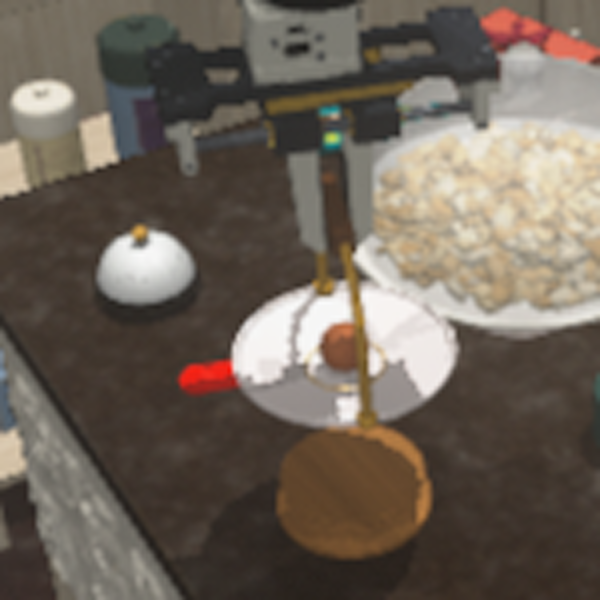

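The tab is turning toward the bell and the ball is still central. 20° is done and 69° remain.

```bash
python3 -m creep '[{"translation":[0,0,0],"twist":[0,0,-1]},{"translation":[0,0,0],"twist":[0,0,-2]},{"translation":[0,0,0],"twist":[0,0,-2.5]},{"translation":[0,0,0],"twist":[0,0,-2.5]},{"translation":[0,0,0],"twist":[0,0,-2.5]},{"translation":[0,0,0],"twist":[0,0,-2.5]},{"translation":[0,0,0],"twist":[0,0,-2.5]},{"translation":[0,0,0],"twist":[0,0,-2.5]},{"translation":[0,0,0],"twist":[0,0,-2.5]},{"translation":[0,0,0],"twist":[0,0,-2.5]},{"translation":[0,0,0],"twist":[0,0,-2.5]},{"translation":[0,0,0],"twist":[0,0,-2.5]}]'
python3 -m creep '[{"translation":[0,0,0],"twist":[0,0,-2.5]},{"translation":[0,0,0],"twist":[0,0,-2.5]},{"translation":[0,0,0],"twist":[0,0,-2.5]},{"translation":[0,0,0],"twist":[0,0,-2.5]},{"translation":[0,0,0],"twist":[0,0,-2.5]},{"translation":[0,0,0],"twist":[0,0,-2.5]},{"translation":[0,0,0],"twist":[0,0,-2.5]},{"translation":[0,0,0],"twist":[0,0,-2.5]},{"translation":[0,0,0],"twist":[0,0,-2.5]},{"translation":[0,0,0],"twist":[0,0,-2.5]},{"translation":[0,0,0],"twist":[0,0,-2.5]},{"translation":[0,0,0],"twist":[0,0,-2.5]}]'
python3 -m creep '[{"translation":[0,0,0],"twist":[0,0,-2.5]},{"translation":[0,0,0],"twist":[0,0,-2]},{"translation":[0,0,0],"twist":[0,0,-2]},{"translation":[0,0,0],"twist":[0,0,-1.5]},{"translation":[0,0,0],"twist":[0,0,-1.5]},{"translation":[0,0,0],"twist":[0,0,-1]},{"translation":[0,0,0],"twist":[0,0,-0.5]},{"translation":[0,0,0],"twist":[0,0,0]},{"translation":[0,0,0],"twist":[0,0,0]},{"translation":[0,0,0],"twist":[0,0,0]},{"translation":[0,0,0],"twist":[0,0,0]},{"translation":[0,0,0],"twist":[0,0,0]}]'
python3 - <<'E'
from h import *
s=ctrl.grab_frame('side');t=ctrl.grab_frame('top')
cv2.imwrite('pics/s8.png',cv2.resize(s['image'][110:260,190:340,::-1],None,fx=4,fy=4,interpolation=cv2.INTER_CUBIC))
cv2.imwrite('pics/t8.png',cv2.resize(t['image'][190:320,180:340,::-1],None,fx=4,fy=4,interpolation=cv2.INTER_CUBIC))
E
```

```text
t: 11.4
tcp_pos: [0.4282, 0.0545, 0.2186]
tool_rot: [-1.571, -0.0, -2.351]
contact_force: [1.3, -0.4, -3.7]
gripper_width: 0.0141
t: 12.6
tcp_pos: [0.4283, 0.0545, 0.2187]
tool_rot: [-1.571, -0.0, -2.875]
contact_force: [0.2, 0.6, -3.1]
gripper_width: 0.014
t: 13.8
tcp_pos: [0.4283, 0.0544, 0.2186]
tool_rot: [-1.571, -0.0, -3.064]
contact_force: [0.1, 0.2, -3.5]
gripper_width: 0.0135
```

View pics/s8.png

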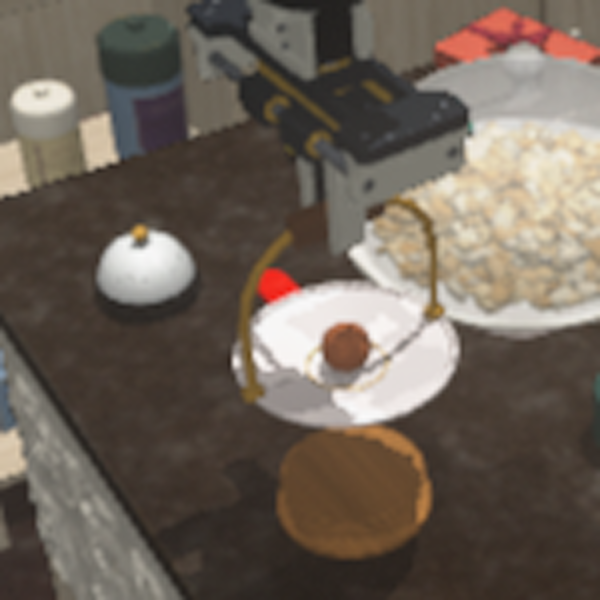

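View pics/t8.png

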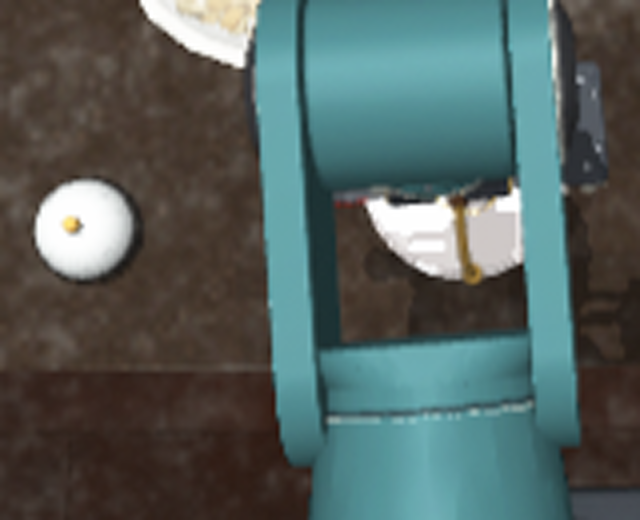

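The tab now points at the bell (side crop (278,285)) and the ball is central at (346,347). I'll check the numbers.

Run:
```python
from h import *
s=ctrl.grab_frame('side');t=ctrl.grab_frame('top')
im=s['image'][170:195,250:275].astype(int);m=(im[...,0]>150)&(im[...,1]<80)&(im[...,2]<80);v,u=np.nonzero(m);c=[u.mean()+250,v.mean()+170];print(c,m.sum())
T=onz(s,c,.131);print('tab',T)
f1=onz(s,[190+252/4,110+393/4],.134);f2=onz(s,[190+434/4,110+310/4],.134);print('feet',f1,f2)
C=(f1+f2)[:2]/2;B=np.array([.405,.34])
for ctr in (C,np.array([.427,.0555])):
  for yaw in (np.arctan2(*(T[:2]-ctr)[::-1]),np.arctan2(*(f2-f1)[:2][::-1])-np.pi/2,np.arctan2(*(f2-f1)[:2][::-1])+np.pi/2,np.radians(94.5)):
    d=B-ctr;print(np.degrees(yaw).round(1),'bell in dish',np.dot(d,[np.cos(yaw),np.sin(yaw)]).round(3),np.dot(d,[-np.sin(yaw),np.cos(yaw)]).round(3))
print('ball',onz(s,[190+346/4,110+347/4],.112+.024), 'proj middle',(proj(s,[.428,.0555,.136])-[190,110])*4)
k=onz(t,[198,246],.056);print('bell knob',k, ctrl.get_obs()['dq'].round(4), ctrl.get_obs()['t'])
```

```text
[np.float64(258.280701754386), np.float64(180.43859649122808)] 57
tab [0.42410723 0.14277788 0.131     ]
feet [0.36174549 0.04592486 0.134     ] [0.49670637 0.05760413 0.134     ]
93.2 bell in dish 0.289 0.008
-85.1 bell in dish -0.289 0.001
94.9 bell in dish 0.289 -0.001
94.5 bell in dish 0.289 0.002
91.9 bell in dish 0.285 0.013
-85.1 bell in dish -0.285 0.003
94.9 bell in dish 0.285 -0.003
94.5 bell in dish 0.285 -0.0
ball [0.42998366 0.05231327 0.136     ] proj middle [340.78101501 345.32765658]
bell knob [0.40414964 0.34593796 0.056     ] [-0.0015  0.0013 -0.0003 -0.0016 -0.0004 -0.0004] 14.0
```

```bash
python3 -m creep '[{"translation":[0,0,0],"twist":[0,0,0]},{"translation":[0,0,0],"twist":[0,0,0]},{"translation":[0,0,0],"twist":[0,0,0]},{"translation":[0,0,0],"twist":[0,0,0]},{"translation":[0,0,0],"twist":[0,0,0]},{"translation":[0,0,0],"twist":[0,0,0]},{"translation":[0,0,0],"twist":[0,0,0]},{"translation":[0,0,0],"twist":[0,0,0]},{"translation":[0,0,0],"twist":[0,0,0]},{"translation":[0,0,0],"twist":[0,0,0]}]'
python3 -c "
from plant import ctrl
print(ctrl.finish_job())"
```

```text
t: 15.0
tcp_pos: [0.4283, 0.0544, 0.2187]
tool_rot: [-1.571, 0.0, -3.065]
contact_force: [0.4, -0.5, -2.5]
gripper_width: 0.0138
the job is handed in; nothing more can be done
None
```

I took the dish by its wooden grip, lifted it straight up 82 mm, and only then turned it −89° over the stand. I handed it in at about 15 s, still holding it up. `finish_job()` gives no verdict, so the points below come from my own checks.

- **Aim:** The tab line passes within about 13 mm of the bell's centre by every estimate I made; the limit is 50 mm. From the handle feet it was about 1–3 mm; from the tab itself, partly hidden by the rim, about 8–13 mm. The knob was at y 0.346 on the last look, against the 0.34 I used for the bell. That is a small pixel-reading difference, and it barely changes the aim.
- **Dish:** It looked level in the side view after the turn, though I did not measure its tilt. The gripper width held at 13.8 mm on the 14 mm bar.
- **Ball:** It lay within about 4 mm of the dish's middle, as seen by the side camera. The top camera was blocked by the arm, so this rests on one view.
- **Other things:** No unexpected contact forces showed at the end of any move. The bell sat in the same place in the side pictures after the lift and the turn. I did not re-measure the jar and tin at the end, but the arm passed well above everything.

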